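Find the heavy side of a blower rotor and hold it down

TASK

Pull the balancing jig's carriage by its red post all the way out from under the clear guard, then crank the blower rotor round by its black handle for about one full turn, feeling where it is heavy. Finish while still gripping the crank handle at rest, the rotor's heavy side pointing straight down (within about 20 degrees), so that a colleague can clip a balance weight on top; leave the other things on the bench where they are.

Things in the scene. Friction and masses are not known exactly. Their poses are not given: they have to be found in the camera images.
- jig: The fixed jig: grey base plate 460 x 230 x 8 mm with two rails, bolted to the bench. Origin on the bench surface, below the centre of the rotor's front face when the carriage is fully out. Its x axis runs along the rails and the rotor's shaft, away from the robot (turned up to 0.2 rad from the robot's x); y to the left, z up.
- guard (a point): Middle of the front edge of the guard's clear roof, its underside 240 mm, its top (with yellow bars) 252 mm above the bench. The roof reaches 210 mm back along the jig's x and 112 mm to either side, on four 12 mm corner posts. Fully out, the crank is clear in front of it, the handle's middle 100 mm before this edge.
- carriage (a joint): How far the carriage is pulled out along the jig's -x (towards the robot), m: 0 fully under the guard, 0.15 at the front stop, fully out. Starts 0 to 0.03. Takes 3 to 5 N to slide; stays where it is left. Its deck is 280 x 140 mm, top 26 mm above the bench; it carries the post, the rotor and, behind the rotor, its blue bearing pedestal.
- pull_post (a point): Grip point on the carriage's red upright post: about 23 mm thick, from 26 to 79 mm above the bench, on the carriage's middle line near its front edge, 175 mm in front of the rotor's front face. This point lies on the post's axis, 55 mm above the bench. Moves with the carriage.
- hub (a point): Centre of the rotor's front face, on its axis, 150 mm above the bench; moves with the carriage, does not turn. The rotor is a closed drum, 150 mm across, 40 mm thick, on a level shaft along the jig's x, with a green face, six equal bolts and a dark crank bar. A slug is sealed in one side, anywhere round it: nothing outside, nor the crank's place or joint value, shows where.
- rotor (a joint): Angle of rotor and crank, rad, without limit: 0 with the handle straight above the shaft, positive clockwise seen along the jig's +x (top moves to -y). Starts -0.6 to 0.6. Stiff bearing: steady drag 0.42 N m (7 N at the handle), so it stays where left. The slug adds at most 0.31 to 0.38 N m (5 to 6.3 N): it helps while its side goes down, resists while it comes up. All else is balanced.
- crank: The black crank handle: a sleeve 24 mm thick and 85 mm long that turns freely on its pin, so it can stay level in the gripper while cranking. It lies along the jig's x on the rotor's robot side; its middle, the origin, circles 60 mm from the rotor's axis, 65 mm in front of the rotor's front face, between 90 and 210 mm above the bench. Its x is along the jig's x.
- label_roll: White roll of labels standing on end, 90 mm across, 60 mm high, hole 38 mm. Bystander. Origin: centre of the underside.
- scanner_unit: Black handheld terminal lying flat, 160 x 60 x 26 mm. Bystander. Origin: centre of the underside, x along its length.
- spanner: Steel spanner lying flat, about 180 mm long. Bystander.
- clip_cup: Blue plastic cup, 72 mm across, 70 mm high. Bystander. Origin: centre of the underside.

How it is judged:
By the outcome, as a careful person would: the job done as asked, in the order asked, and still so for the second after the job is handed in, while the arm keeps its last pose, push and grip.
It also fails if it takes over 72 s, if anything falls off the work surface, if the arm or the gripper's body presses on something with over 40 N, if the wrist force passes 120 N, or if a joint passes its speed limit or range.

ROBOT

A 7-joint arm with a two-finger parallel gripper is mounted at the origin on the work surface. World frame = base frame: x ahead of the robot, y to its left, z up, the work surface at z = 0. Lengths are in m, angles in rad, forces in N, time in s.
With the tool pointing down it reaches from about 0.35 to 0.9 m from the base axis. Payload 8.1 kg.
Tool frame: the origin (TCP) lies between the finger pads; the fingertips stand 22 mm ahead of it and the grasp point (between the pads) lies 3 mm ahead of it (r.tip_extent is the z of the fingertips in the tool frame, in m); z points along the fingers, y is the direction in which the jaws open and shut (so a half turn about z gives the same grasp; the last joint's range is limited). The gripper opens to 92 mm and grips with 3 to 60 N. Pads are 19 mm wide; open, the fingers measure 130 mm over their backs; the gripper's body (75 mm by 190 mm) begins 47 mm behind the grasp point.
Start: joints at [-1.411, 0.434, 0.025, 1.573, -0.012, 1.134, -0.075], TCP at [0.162, 0.604, 0.249] pointing down, gripper open.
Joint ranges: [-2.62, 2.62], [-0.44, 2.09], [-1.27, 1.32], [0.08, 2.57], [-1.32, 4.46], [0.12, 2], [-2.74, 2.74]. Speed limits (rad/s): [2.22, 2.22, 3.01, 3.01, 3.14, 3.14, 3.14].

INTERFACE

Orientations are given as a unit quaternion [x, y, z, w].
In Python, from plant import telemetry, optics, r gives the robot as it stands.
- The arm moves only by the shell command python3 -m pendant 'ROWS'. ROWS is JSON, a list of rows, each a list of 7 numbers: the shift along the world's x, y, z in m, then the turn, a rotation vector about the world's x, y, z in degrees, then the opening, from 0 (shut) to 1 (fully open). In form: [[dx, dy, dz, wx, wy, wz, jaw], ...]. A call has 1 to 8 rows; each row is the pose to reach, as a shift and turn from the pose commanded when the call began; what a row does not reach only later rows make up. A row lasts 1/12 s, in which the tool goes at most 41.7 mm and 7.16 degrees, less where a joint would pass 70% of its speed; a pose out of reach is approached as far as the arm can. A call with a gripper value outside its range is refused whole. The fingers move at their own pace and stop on an object; the grip force is fixed at half the most. Time passes only in rows, so rows that repeat a pose let the fingers close. It gives the time, the measured TCP pose, the force and the opening at its end, in the units of the state.
- telemetry.state(): the state, without advancing time (a new reading comes with each control period).
- optics.camera(name): name is "side" or "top" or "wrist"; returns the picture (384x512x3 uint8, red, green, blue); there is no depth.
- optics.calibration(name): a dict with "K" (3x3 intrinsics, pixels), "cam_to_world" (4x4, takes a point from camera to world coordinates). Camera axes: x right, y up, looking along -z (the intrinsics and any distortion apply to the point x, -y, -z); pixel columns grow to the right and rows downward; lengths in m; the calibration is good to about 2 mm. A picture is of the moment at which its call begins: read the wrist's pose just before it. calibration takes no time and is no camera call; for the wrist camera it gives the pose at the moment of the call.
- r.sign_off(): hands the job in, once; it reports no verdict.
Trained networks look in the newest picture that a camera, given by its name, has taken for a name from the list of things; names that differ only in an ending like _2 or _b are one class to them, and where a whole thing is asked for, a point or a joint stands for the part that bears it (a point fixed in the world has none). Each returns a list of dicts, best first, with "conf" (0 to 1); they miss things now and then, are a little off and sometimes report something else, mostly with a low value. They report only what shows in the picture. A call takes as long as a camera call.
- optics.search_frame(thing, camera): "uv" ([column, row] in pixels, amid what is visible of it).
The state is a dict: "time": time; "joint_positions": joint angles; "joint_vel": joint speeds; "effort": joint torques, N m; "position": TCP position; "orientation": TCP orientation; "contact_force": force on the tool from outside, world axes, zero at the start; "torque": the same for the moment, N m; "finger_gap": finger opening in m.
Only numpy, scipy, OpenCV 4.12 (cv2) and the standard library are available. Lean on these libraries where they do the work, as an engineer would, in place of code of your own. Each camera call takes 0.05 s, during which the arm holds its last target. There are 200 camera calls.

## Working session

There is one attempt and no reset: what is moved stays moved. The work goes in short steps, Python scripts to look and compute and a shell command to move; the robot and the scene stay as the last step left them, time stands still between calls to the robot, and variables do not carry over. Pictures are saved under pics/ and viewed, about 8 in all and at most 12, crops included, and the job is handed in when it is done.

```bash
ls; mkdir -p pics
cat > h.py <<'E'
import numpy as np, cv2
from plant import telemetry, optics, r
from scipy.spatial.transform import Rotation as R
def ray(cam,uv):
    c=optics.calibration(cam);K=np.array(c["K"]);T=np.array(c["cam_to_world"])
    d=np.linalg.solve(K,[uv[0],uv[1],1.]);d=T[:3,:3]@[d[0],-d[1],-d[2]]
    return T[:3,3],d
def onz(cam,uv,z):
    o,d=ray(cam,uv);return o+d*(z-o[2])/d[2]
def proj(cam,p):
    c=optics.calibration(cam);K=np.array(c["K"]);T=np.array(c["cam_to_world"])
    q=T[:3,:3].T@(np.array(p)-T[:3,3]);q=K@[q[0],-q[1],-q[2]];return q[:2]/q[2]
def tri(c1,u1,c2,u2):
    o1,d1=ray(c1,u1);o2,d2=ray(c2,u2)
    d1=d1/np.linalg.norm(d1);d2=d2/np.linalg.norm(d2)
    s=np.linalg.lstsq(np.c_[d1,-d2],o2-o1,rcond=None)[0]
    a=o1+s[0]*d1;b=o2+s[1]*d2;return (a+b)/2,np.linalg.norm(a-b)
E
python3 - <<'E'
from h import *
np.set_printoptions(precision=3,suppress=True)
print(telemetry.state())
ims=[]
D={}
for c in ("top","side"):
    im=optics.camera(c);cv2.imwrite(f"pics/{c}0.png",cv2.cvtColor(im,cv2.COLOR_RGB2BGR))
    k=optics.calibration(c);print(c,k)
    for t in ("pull_post","crank","hub","jig","label_roll","scanner_unit","spanner","clip_cup"):
        o=optics.search_frame(t,c);D[c,t]=o
        print(c,t,[(np.round(x["uv"]),round(x["conf"],2)) for x in o[:2]])
for t in ("pull_post","crank","hub"):
    if D["top",t] and D["side",t]: print(t,tri("top",D["top",t][0]["uv"],"side",D["side",t][0]["uv"]))
E
```

```text
pics
{'time': 0.0, 'joint_positions': array([-1.411,  0.435,  0.025,  1.574, -0.012,  1.134, -0.075]), 'joint_vel': array([ 0.001, -0.   , -0.   , -0.001,  0.002, -0.001,  0.   ]), 'effort': array([  0.001, -66.785,   0.986, -31.445,  -0.06 ,   0.043,   0.   ]), 'position': array([0.162, 0.603, 0.248]), 'orientation': array([ 0.131,  0.991, -0.001, -0.   ]), 'contact_force': array([-0.047, -0.174,  0.289]), 'torque': array([ 0.018, -0.034,  0.018]), 'finger_gap': 0.09173979529292726}
top {'K': array([[383.628,   0.   , 251.427],
       [  0.   , 383.628, 185.892],
       [  0.   ,   0.   ,   1.   ]]), 'cam_to_world': array([[-0.024,  0.994, -0.108,  0.471],
       [-1.   , -0.025, -0.002, -0.007],
       [-0.005,  0.108,  0.994,  1.386],
       [ 0.   ,  0.   ,  0.   ,  1.   ]])}
top pull_post [(array([260., 180.]), 0.87)]
top crank [(array([271., 164.]), 0.59)]
top hub [(array([257., 181.]), 0.74), (array([145., 194.]), 0.31)]
top jig [(array([256., 157.]), 0.95)]
top label_roll [(array([147., 194.]), 0.78)]
top scanner_unit [(array([366., 228.]), 0.73)]
top spanner [(array([342., 1
[... 339 characters left out ...]
,  0.   ,  1.   ]])}
side pull_post [(array([232., 217.]), 0.65), (array([250., 168.]), 0.33)]
side crank [(array([250., 168.]), 0.61)]
side hub [(array([231., 212.]), 0.75), (array([322., 319.]), 0.42)]
side jig [(array([233., 212.]), 0.62), (array([232., 205.]), 0.58)]
side label_roll [(array([268., 325.]), 0.83)]
side scanner_unit [(array([312., 142.]), 0.9)]
side spanner [(array([268., 153.]), 0.6)]
side clip_cup [(array([320., 319.]), 0.88), (array([235., 218.]), 0.38)]
pull_post (array([ 0.684, -0.034,  0.001]), np.float64(0.0848589764639422))
crank (array([ 0.663, -0.068,  0.201]), np.float64(0.006000546996535596))
hub (array([ 0.678, -0.023,  0.04 ]), np.float64(0.08931351440635317))
```

View pics/top0.png

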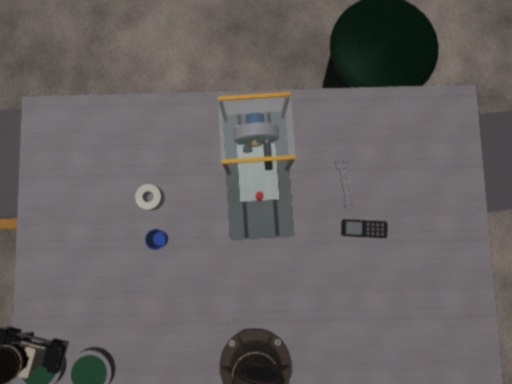

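View pics/side0.png

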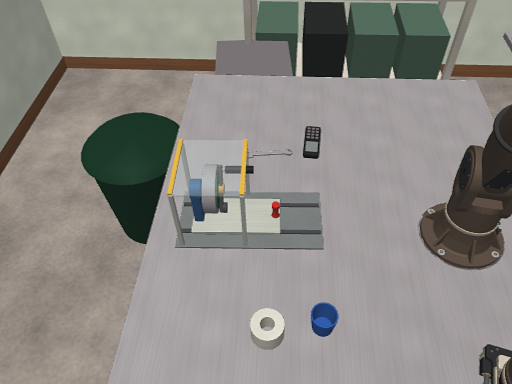

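The top view shows the red post at (260,196), the front guard bar from (222,161) to (296,157), and the handle near (268,156). In the side view, the post is at (276,210) and the handle at (240,169).

Run:
```python
from h import *
np.set_printoptions(precision=4,suppress=True)
# red blob
for c in("top","side"):
    im=cv2.imread(f"pics/{c}0.png").astype(int);m=(im[:,:,2]>130)&(im[:,:,1]<60)&(im[:,:,0]<60)
    v,u=np.nonzero(m);print(c,len(u),u.mean(),v.mean(),u.min(),u.max(),v.min(),v.max())
    # yellow bars
    y=(im[:,:,2]>180)&(im[:,:,1]>120)&(im[:,:,0]<90)
    n,l,s,ce=cv2.connectedComponentsWithStats(y.astype(np.uint8))
    for i in range(1,n):
        if s[i,4]>40:
            rr=cv2.minAreaRect(np.argwhere(l==i)[:,::-1].astype(np.float32));print(ce[i],rr,onz(c,ce[i],.252))
    print(onz(c,(u.mean(),v.mean()),.06))
print(tri("top",(260,196),"side",(276,210)))
print("base front corners",onz("top",(229,240),.008),onz("top",(294,238),.008))
```

```text
top 23 259.0 195.17391304347825 257 261 193 197
[ 0.5822 -0.0291  0.06  ]
side 52 274.84615384615387 208.23076923076923 272 279 202 217
[174.5911 166.64  ] ((174.63978576660156, 166.0291290283203), (4.119875907897949, 55.924259185791016), 11.768289566040039) [ 0.8724 -0.013   0.252 ]
[243.1776 166.4579] ((243.20516967773438, 166.0120849609375), (4.16926383972168, 54.259151458740234), 3.3664605617523193) [ 0.6762 -0.0228  0.252 ]
[ 0.5844 -0.0317  0.06  ]
(array([ 0.5804, -0.0327,  0.0501]), np.float64(0.0006323727385677202))
base front corners [0.4291 0.081  0.008 ] [ 0.4306 -0.1505  0.008 ]
```

```bash
python3 -m pendant '[[0.02,-0.033,0,0,0,2,1],[0.04,-0.066,0,0,0,4,1],[0.06,-0.099,0,0,0,6,1],[0.08,-0.132,0,0,0,8,1],[0.1,-0.165,0,0,0,10,1],[0.12,-0.198,0,0,0,12,1],[0.14,-0.231,0,0,0,14,1],[0.16,-0.264,0,0,0,16,1]]'
python3 -m pendant '[[0.02,-0.033,0,0,0,0,1],[0.04,-0.066,0,0,0,0,1],[0.06,-0.099,0,0,0,0,1],[0.08,-0.132,0,0,0,0,1],[0.1,-0.165,0,0,0,0,1],[0.12,-0.198,0,0,0,0,1],[0.14,-0.231,0,0,0,0,1],[0.16,-0.264,0,0,0,0,1]]'
```

```text
time: 1.57
position: [0.323, 0.3379, 0.249]
orientation: [-0.009, 1.0, 0.0, 0.0]
contact_force: [0.7, 0.0, -0.4]
finger_gap: 0.0918
time: 2.23
position: [0.4831, 0.0738, 0.2491]
orientation: [-0.008, 1.0, 0.0, 0.0]
contact_force: [1.1, 0.8, -0.5]
finger_gap: 0.0921
```

```bash
python3 -m pendant '[[0.005,-0.033,0,0,0,0,1],[0.01,-0.066,0,0,0,0,1],[0.015,-0.1,0,0,0,0,1],[0.015,-0.1,0,0,0,0,1]]'
python3 - <<'E'
from h import *
np.set_printoptions(precision=4,suppress=True)
s=telemetry.state();print(s["position"],s["joint_positions"])
im=optics.camera("wrist");cv2.imwrite("pics/w1.png",cv2.cvtColor(im,cv2.COLOR_RGB2BGR))
print(optics.calibration("wrist"))
for t in ("pull_post","crank","hub"):print(t,[(x["uv"],x["conf"]) for x in optics.search_frame(t,"wrist")[:2]])
E
```

```text
time: 2.57
position: [0.4978, -0.032, 0.2492]
orientation: [-0.004, 1.0, -0.002, 0.001]
contact_force: [0.1, -0.5, -0.2]
finger_gap: 0.0918
[ 0.4978 -0.032   0.2492] [-0.3506  0.2282  0.3732  1.8974 -0.0927  1.0317  1.6399]
{'K': array([[277.2773,   0.    , 252.9266],
       [  0.    , 277.2773, 193.0703],
       [  0.    ,   0.    ,   1.    ]]), 'cam_to_world': array([[-0.0095, -0.9661, -0.258 ,  0.4284],
       [ 1.    , -0.0097, -0.0005, -0.029 ],
       [-0.002 , -0.258 ,  0.9661,  0.3843],
       [ 0.    ,  0.    ,  0.    ,  1.    ]])}
pull_post [([254.3, 273.7], 0.56)]
crank []
hub [([256.2, 246.5], 0.84)]
```

View pics/w1.png

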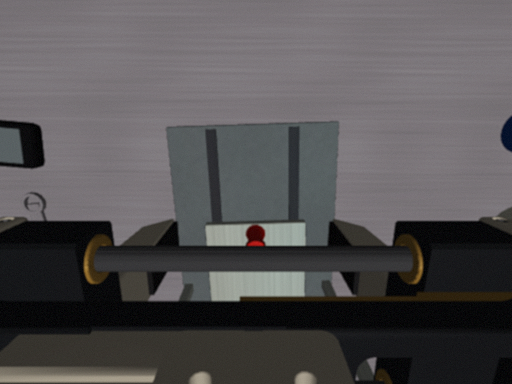

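The wrist view shows the top of the post at (256,233) and the plate's front corners at (168,127) and (338,122), so the jig is turned only slightly.

Run:
```python
from h import *
np.set_printoptions(precision=4,suppress=True)
print("post",onz("wrist",(256,232),.079),onz("wrist",(256,243),.06))
a=onz("wrist",(168,127),.008);b=onz("wrist",(338,122.5),.008);print(a,b,b-a,np.arctan2(-(b-a)[0],(b-a)[1]))
for u in [(208,131),(219,219),(290,128),(297,220)]: print(onz("wrist",u,.015))
for u in [(207,300),(206,226),(304,222),(304,300)]: print("deck",onz("wrist",u,.026))
o,d=ray("top",(259,159));print("bars top",onz("top",(222,161),.252),onz("top",(296,157.5),.252),onz("top",(219.5,98),.252),onz("top",(291,94.5),.252))
```

```text
post [ 0.5571 -0.019   0.079 ] [ 0.5801 -0.0184  0.06  ]
[ 0.4401 -0.1368  0.008 ] [0.4305 0.087  0.008 ] [-0.0096  0.2238  0.    ] 0.04264717616937627
[ 0.444 -0.083  0.015]
[ 0.5652 -0.0705  0.015 ]
[0.4384 0.0234 0.015 ]
[0.5649 0.0398 0.015 ]
deck [ 0.6895 -0.0889  0.026 ]
deck [ 0.5717 -0.0872  0.026 ]
deck [0.5636 0.0476 0.026 ]
deck [0.6871 0.0556 0.026 ]
bars top [0.6716 0.0822 0.252 ] [ 0.6766 -0.1397  0.252 ] [0.8665 0.0867 0.252 ] [ 0.8718 -0.1316  0.252 ]
```

Run:
```python
from h import *
np.set_printoptions(precision=4,suppress=True)
def P():
    s=telemetry.state();print(s["time"],s["position"],optics.calibration("wrist")["cam_to_world"][:3,3])
P()
im=optics.camera("wrist").astype(int);
im=im[:,:,::-1]
m=(im[:,:,2]>110)&(im[:,:,1]<60)&(im[:,:,0]<60)
m=m&(np.arange(512)>200)&(np.arange(512)<300);v,u=np.nonzero(m);print(len(u),u.min(),u.max(),v.min(),v.max())
P()
print(onz("wrist",((u.min()+u.max())/2,v.min()+9),.079))
cv2.imwrite("pics/w2.png",im)
g=cv2.imread("pics/w2.png",0)
print("base y edges cols at rows", [(row,np.argsort(-np.abs(np.diff(g[row,140:360].astype(int))))[:6]+140) for row in (140,170,200)])
print("front edge rows",[(c,int(np.argmax(np.abs(np.diff(g[90:160,c].astype(int))))+90)) for c in (180,200,310,330)])
```

```text
2.7667 [ 0.4973 -0.0235  0.2487] [ 0.4283 -0.0248  0.3841]
52 240 257 235 245
2.8167 [ 0.4973 -0.0231  0.2487] [ 0.4283 -0.0245  0.3841]
[ 0.5726 -0.0272  0.079 ]
base y edges cols at rows [(140, array([209, 198, 291, 281, 160, 280])), (170, array([211, 291, 200, 281, 329, 280])), (200, array([291, 203, 213, 281, 328, 280]))]
front edge rows [(180, 125), (200, 129), (310, 122), (330, 121)][ WARN:0@1.058] global loadsave.cpp:1063 imwrite_ Unsupported depth image for selected encoder is fallbacked to CV_8U.
```

Run:
```python
from h import *
np.set_printoptions(precision=4,suppress=True)
a=onz("wrist",(180,125.5),.008);b=onz("wrist",(330,121.5),.008);print(a,b,np.arctan2(-(b-a)[0],(b-a)[1]))
for s,e in [((198,140),(203,200)),((209,140),(213,200)),((291,140),(291,200))]:
    a=onz("wrist",s,.02);b=onz("wrist",e,.02);print(a,b,np.arctan2(*(b-a)[1::-1]))
print(onz("wrist",(160,140),.008),onz("wrist",(329,170),.008),onz("wrist",(248,235+9),.079),onz("wrist",(248,240),.079))
s=telemetry.state();print(s["time"],s["position"],s["orientation"])
```

```text
[ 0.4379 -0.1205  0.008 ] [0.4293 0.0767 0.008 ] 0.0438094514290432
[ 0.4555 -0.0951  0.02  ] [ 0.5362 -0.0909  0.02  ] 0.051612996378812365
[ 0.4552 -0.0809  0.02  ] [ 0.536  -0.0772  0.02  ] 0.04489628704839721
[0.4533 0.0251 0.02  ] [0.534  0.0294 0.02  ] 0.053246433550336786
[ 0.4573 -0.1482  0.008 ] [0.4937 0.0811 0.008 ] [ 0.5727 -0.0278  0.079 ] [ 0.5675 -0.0279  0.079 ]
2.8167 [ 0.4973 -0.0231  0.2487] [-0.0091  1.      0.0003 -0.    ]
```

View pics/w2.png

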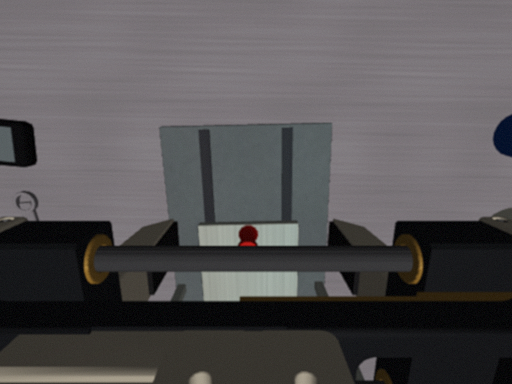

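The earlier mismatch came from the arm still settling. In this view the disc at (248,233) is the post's foot, which agrees with the top and side estimate of (0.583,-0.029). Next I go above it and down.

```bash
python3 -m pendant '[[0.03,-0.002,0,0,0,0.5,1],[0.06,-0.004,0,0,0,1,1],[0.08,-0.006,-0.01,0,0,1.5,1],[0.086,-0.006,-0.04,0,0,1.5,1],[0.086,-0.006,-0.07,0,0,1.5,1],[0.086,-0.006,-0.09,0,0,1.5,1],[0.086,-0.006,-0.1,0,0,1.5,1],[0.086,-0.006,-0.1,0,0,1.5,1]]'
python3 - <<'E'
from h import *
s=telemetry.state();print(s["position"],s["orientation"])
im=optics.camera("side")
a=cv2.resize(im[100:270,150:360],None,fx=3,fy=3,interpolation=cv2.INTER_CUBIC);cv2.imwrite("pics/s2.png",a[:,:,::-1])
E
```

```text
time: 3.48
position: [0.582, -0.029, 0.1466]
orientation: [-0.022, 1.0, 0.0, -0.002]
contact_force: [-0.4, 0.7, -0.0]
finger_gap: 0.0915
[ 0.58196996 -0.02900129  0.14656062] [-2.22595143e-02  9.99750021e-01  1.40782325e-04 -2.09523538e-03]
```

View pics/s2.png

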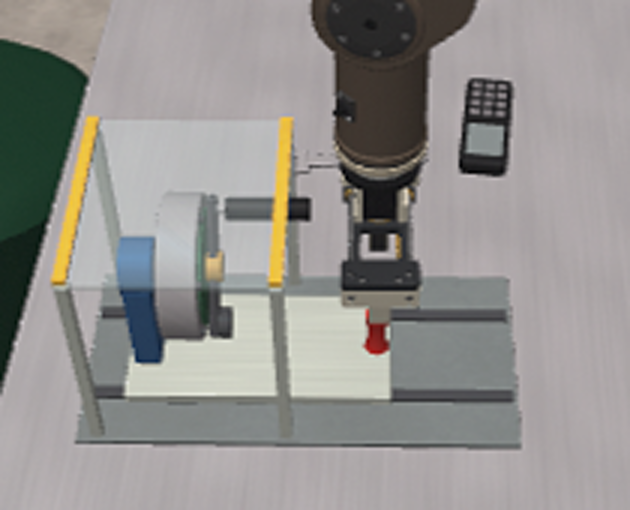

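The crop shows the fingers centred over the red post at (376,330) and clear of the handle. Going down and closing.

```bash
python3 -m pendant '[[0.002,0,-0.03,0,0,0,1],[0.003,0,-0.06,0,0,0,1],[0.003,0,-0.08,0,0,0,1],[0.003,0,-0.088,0,0,0,1],[0.003,0,-0.088,0,0,0,1],[0.003,0,-0.088,0,0,0,0],[0.003,0,-0.088,0,0,0,0],[0.003,0,-0.088,0,0,0,0]]'
python3 -m pendant '[[0,0,0,0,0,0,0],[0,0,0,0,0,0,0],[0,0,0,0,0,0,0],[0,0,0,0,0,0,0]]'
```

```text
time: 4.2
position: [0.5876, -0.0304, 0.0625]
orientation: [-0.021, 1.0, 0.0, 0.001]
contact_force: [-0.1, -0.5, 0.1]
finger_gap: 0.0761
time: 4.53
position: [0.5865, -0.0304, 0.061]
orientation: [-0.021, 1.0, 0.0, 0.0]
contact_force: [-0.0, 0.7, 0.5]
finger_gap: 0.0497
```

```bash
python3 -m pendant '[[0,0,0,0,0,0,0],[0,0,0,0,0,0,0],[0,0,0,0,0,0,0],[0,0,0,0,0,0,0],[0,0,0,0,0,0,0]]'
python3 -m pendant '[[-0.004,0,0,0,0,0,0],[-0.012,-0.0005,0,0,0,0,0],[-0.02,-0.001,0,0,0,0,0],[-0.03,-0.0015,0,0,0,0,0],[-0.04,-0.002,0,0,0,0,0],[-0.05,-0.0025,0,0,0,0,0],[-0.06,-0.003,0,0,0,0,0],[-0.07,-0.0035,0,0,0,0,0]]'
```

```text
time: 4.95
position: [0.5863, -0.0288, 0.0606]
orientation: [-0.022, 1.0, 0.001, -0.0]
contact_force: [-1.1, 5.1, 0.9]
finger_gap: 0.0224
time: 5.62
position: [0.517, -0.0316, 0.0607]
orientation: [-0.022, 1.0, 0.001, 0.001]
contact_force: [4.0, 9.4, -5.6]
finger_gap: 0.0225
```

```bash
python3 -m pendant '[[-0.008,0,0,0,0,0,0],[-0.016,-0.0003,0,0,0,0,0],[-0.024,-0.0005,0,0,0,0,0],[-0.032,-0.0008,0,0,0,0,0],[-0.036,-0.001,0,0,0,0,0],[-0.04,-0.001,0,0,0,0,0]]'
python3 -m pendant '[[-0.003,0,0,0,0,0,0],[-0.006,0,0,0,0,0,0],[-0.009,0,0,0,0,0,0]]'
python3 -m pendant '[[-0.003,0,0,0,0,0,0],[-0.006,0,0,0,0,0,0],[-0.006,0,0,0,0,0,0]]'
```

```text
time: 6.12
position: [0.4765, -0.0332, 0.0607]
orientation: [-0.022, 1.0, 0.001, 0.0]
contact_force: [3.5, 7.1, -7.8]
finger_gap: 0.0225
time: 6.37
position: [0.4679, -0.0335, 0.0607]
orientation: [-0.022, 1.0, 0.001, 0.001]
contact_force: [3.7, 5.6, -6.4]
finger_gap: 0.0222
time: 6.62
position: [0.4629, -0.0337, 0.0607]
orientation: [-0.022, 1.0, 0.0, 0.002]
contact_force: [6.8, 6.5, -12.5]
finger_gap: 0.0223
```

```bash
python3 -m pendant '[[-0.003,0,0,0,0,0,0],[-0.005,0,0,0,0,0,0],[-0.005,0,0,0,0,0,0]]'
python3 -m pendant '[[-0.003,0,0,0,0,0,0],[-0.005,0,0,0,0,0,0],[-0.005,0,0,0,0,0,0]]'
```

```text
time: 6.87
position: [0.4623, -0.0338, 0.0611]
orientation: [-0.022, 1.0, -0.0, 0.005]
contact_force: [20.3, 5.5, -27.1]
finger_gap: 0.0225
time: 7.12
position: [0.4603, -0.0339, 0.0619]
orientation: [-0.022, 1.0, -0.0, 0.008]
contact_force: [26.9, 5.5, -28.0]
finger_gap: 0.0225
```

```bash
python3 -m pendant '[[0.004,0,0,0,0,0,0],[0.008,0,0,0,0,0,0],[0.008,0,0,0,0,0,0.6],[0.008,0,0,0,0,0,0.6],[0.008,0,0,0,0,0,0.6],[0.008,0,0,0,0,0,0.6],[0.008,0,0,0,0,0,0.6],[0.008,0,0,0,0,0,0.6]]'
python3 -m pendant '[[0,0,0.03,0,0,0,0.6],[0,0,0.06,0,0,0,0.6],[0,0,0.09,0,0,0,0.6],[-0.01,0,0.12,0,0,0,0.6],[-0.03,0,0.15,0,0,0,0.6],[-0.05,0,0.18,0,0,0,0.6],[-0.05,0,0.19,0,0,0,0.6],[-0.05,0,0.19,0,0,0,0.6]]'
python3 - <<'E'
from h import *
np.set_printoptions(precision=4,suppress=True)
a=optics.camera("side");b=optics.camera("top");c=optics.camera("wrist")
o=np.zeros((600,800,3),np.uint8)
o[:288,:384]=cv2.resize(a,(384,288));o[:,384:]=0
o[:300,384:784]=cv2.resize(b[90:240,170:370],(400,300),interpolation=2)
o[300:,:400]=cv2.resize(a[110:260,160:360],(400,300),interpolation=2)
o[300:,400:]=cv2.resize(c,(400,300))
cv2.imwrite("pics/m3.png",o[:,:,::-1])
for n,i in(("side",a),("top",b),("wrist",c)):cv2.imwrite(f"pics/{n}3.png",i[:,:,::-1])
for t in("crank","pull_post","hub"):
  D={}
  for cam in("top","side"):
    D[cam]=optics.search_frame(t,cam)[:1];print(t,cam,[(x["uv"],round(x["conf"],2)) for x in D[cam]])
  if D["top"] and D["side"]:print(tri("top",D["top"][0]["uv"],"side",D["side"][0]["uv"]))
s=telemetry.state();print(s["position"],s["orientation"],s["finger_gap"])
E
```

```text
time: 7.78
position: [0.4592, -0.0351, 0.0607]
orientation: [-0.021, 1.0, -0.0, -0.0]
contact_force: [0.0, 0.1, -0.5]
finger_gap: 0.0543
time: 8.45
position: [0.41, -0.035, 0.2534]
orientation: [-0.021, 1.0, 0.001, 0.003]
contact_force: [0.7, -0.0, 0.6]
finger_gap: 0.0551
crank top [([269.8, 195.3], 0.46)]
crank side [([280.2, 166.9], 0.46)]
(array([ 0.5695, -0.0596,  0.2179]), np.float64(0.0034958991970761946))
pull_post top [([261.9, 199.7], 0.93)]
pull_post side [([268.6, 215.0], 0.64)]
(array([ 0.5873, -0.0407,  0.0111]), np.float64(0.03502385527971609))
hub top [([256.8, 196.0], 0.55)]
hub side [([268.7, 209.0], 0.8)]
(array([ 0.5913, -0.022 ,  0.065 ]), np.float64(0.024397454495799588))
[ 0.4092 -0.035   0.25  ] [-0.0212  0.9998 -0.0002 -0.0008] 0.05522572568200902
```

View pics/m3.png

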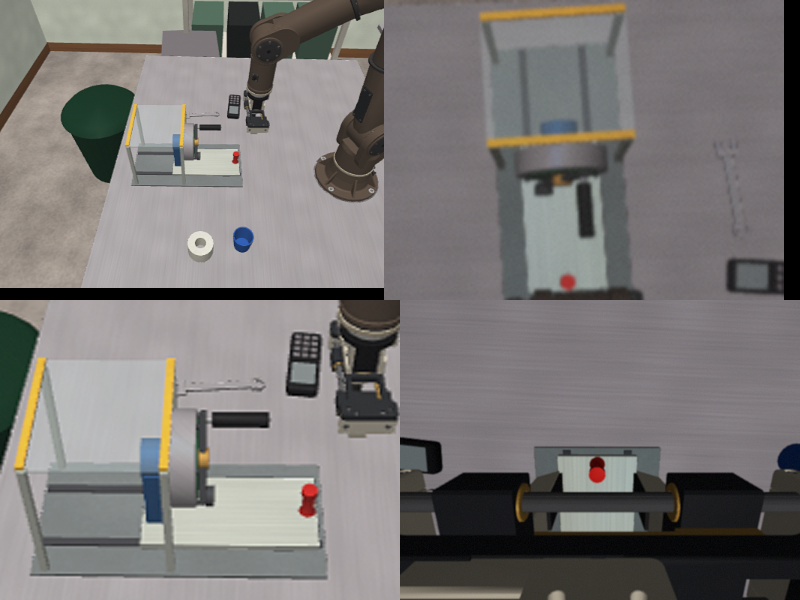

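Side and top views show the carriage out to the end of the base, with the handle at top (271,195) and side (280.5,169.5), right of and above the shaft.

Run:
```python
from h import *
np.set_printoptions(precision=4,suppress=True)
print(tri("top",(271,195),"side",(280.5,169.5)),onz("top",(271,195),.201),onz("side",(280.5,169.5),.201))
print("ends",onz("top",(271.5,182),.201),onz("top",(270.5,208.5),.201))
print("post", tri("top",(262,231),"side",(314,200)),onz("side",(314,200),.055))
```

```text
(array([ 0.5701, -0.0638,  0.2029]), np.float64(0.0003642998514702541)) [ 0.57   -0.0639  0.201 ] [ 0.5703 -0.0658  0.201 ]
ends [ 0.6105 -0.0667  0.201 ] [ 0.5283 -0.0611  0.201 ]
post (array([ 0.4615, -0.0355,  0.1023]), np.float64(0.005026857852569618)) [ 0.4597 -0.0765  0.055 ]
```

```bash
python3 -m pendant '[[0.02,-0.005,0.03,0,0,0,0.6],[0.05,-0.01,0.04,0,0,0,0.6],[0.08,-0.018,0.04,0,0,0,0.6],[0.11,-0.024,0.04,0,0,0,0.6],[0.14,-0.029,0.04,0,0,0,0.6],[0.151,-0.029,0.03,0,0,0,0.6],[0.151,-0.029,0.02,0,0,0,0.6],[0.151,-0.029,0.02,0,0,0,0.6]]'
python3 -m pendant '[[0,0,-0.015,0,0,0,0.6],[0,0,-0.03,0,0,0,0.6],[0,0,-0.045,0,0,0,0.6],[0,0,-0.055,0,0,0,0.6],[0,0,-0.065,0,0,0,0.6],[0,0,-0.065,0,0,0,0.6]]'
python3 - <<'E'
from h import *
s=telemetry.state();print(s["position"],s["orientation"],s["contact_force"])
im=optics.camera("side");t=optics.camera("top")
o=np.hstack([cv2.resize(im[100:250,200:340],(420,450),interpolation=2),cv2.resize(t[150:250,220:304],(378,450),interpolation=2)])
cv2.imwrite("pics/s4.png",o[:,:,::-1])
E
```

```text
time: 9.57
position: [0.5592, -0.0639, 0.2678]
orientation: [-0.021, 1.0, -0.0, -0.002]
contact_force: [-1.2, -1.2, -0.4]
finger_gap: 0.055
time: 10.07
position: [0.5589, -0.0637, 0.2042]
orientation: [-0.021, 1.0, 0.0, -0.001]
contact_force: [-0.1, -0.2, -0.4]
finger_gap: 0.055
[ 0.55893833 -0.06367181  0.20418662] [-2.13419620e-02  9.99771221e-01  1.46880776e-04 -1.41610089e-03] [-0.09813425 -0.17582544 -0.38154426]
```

View pics/s4.png

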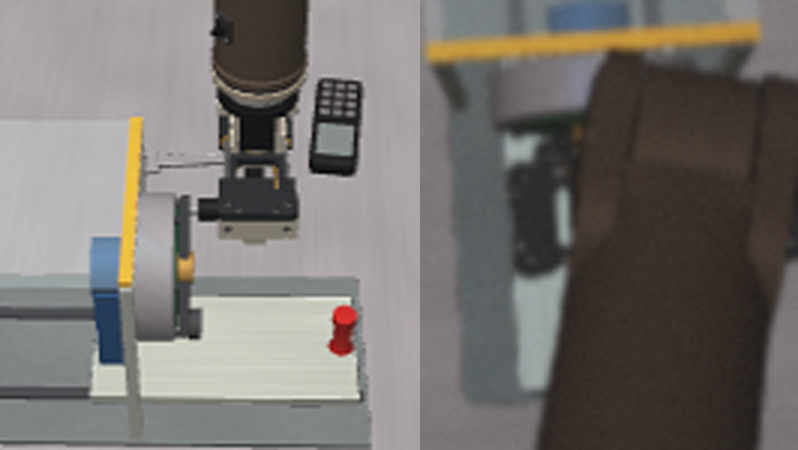

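The fingers straddle the handle sleeve at crop (255,215). Closing.

```bash
python3 -m pendant '[[0,0,0,0,0,0,0],[0,0,0,0,0,0,0],[0,0,0,0,0,0,0],[0,0,0,0,0,0,0],[0,0,0,0,0,0,0],[0,0,0,0,0,0,0],[0,0,0,0,0,0,0],[0,0,0,0,0,0,0]]'; python3 -c "
from h import *
s=telemetry.state();print(s['position'],s['contact_force'],s['finger_gap'],s['joint_positions'])"
```

```text
time: 10.83
position: [0.5605, -0.0635, 0.2058]
orientation: [-0.021, 1.0, 0.0, 0.0]
contact_force: [0.1, 2.0, 0.3]
finger_gap: 0.0234
[ 0.56051978 -0.0635083   0.20575489] [0.11968782 2.00456335 0.28538956] 0.023404041535609578 [-0.28330782  0.38851756  0.41013132  1.8053123  -0.18285676  0.98483036
  1.81493136]
```

```bash
cat > rows.py <<'E'
import sys,numpy as np
# rows.py start step nrows_per_call ncalls (deg)
s,st,n,c=map(float,sys.argv[1:5])
p=lambda a:np.array([0.0027*np.sin(a),-.06*np.sin(a),.06*np.cos(a)])
for k in range(int(c)):
    a=s+k*n*st
    print("python3 -m pendant '["+",".join("[%.4f,%.4f,%.4f,0,0,0,0]"%tuple(p(np.radians(a+st*(i+1)))-p(np.radians(a))) for i in range(int(n)))+"]'")
E
python3 rows.py 34 5 4 4 | cut -c20-
```

```text
'[[0.0002,-0.0042,-0.0031,0,0,0,0],[0.0004,-0.0081,-0.0066,0,0,0,0],[0.0005,-0.0117,-0.0104,0,0,0,0],[0.0007,-0.0150,-0.0145,0,0,0,0]]'
'[[0.0001,-0.0029,-0.0044,0,0,0,0],[0.0002,-0.0054,-0.0090,0,0,0,0],[0.0003,-0.0075,-0.0138,0,0,0,0],[0.0004,-0.0091,-0.0187,0,0,0,0]]'
'[[0.0001,-0.0012,-0.0051,0,0,0,0],[0.0001,-0.0020,-0.0103,0,0,0,0],[0.0001,-0.0023,-0.0155,0,0,0,0],[0.0001,-0.0022,-0.0207,0,0,0,0]]'
'[[-0.0000,0.0006,-0.0052,0,0,0,0],[-0.0001,0.0016,-0.0103,0,0,0,0],[-0.0001,0.0031,-0.0153,0,0,0,0],[-0.0002,0.0050,-0.0202,0,0,0,0]]'
```

```bash
(python3 -m pendant '[[0,-0.004,-0.003,0,0,0,0],[0.0005,-0.008,-0.0065,0,0,0,0],[0.0005,-0.0115,-0.0105,0,0,0,0],[0.0005,-0.015,-0.0145,0,0,0,0]]'
python3 -m pendant '[[0,-0.003,-0.0045,0,0,0,0],[0,-0.0055,-0.009,0,0,0,0],[0.0005,-0.0075,-0.014,0,0,0,0],[0.0005,-0.009,-0.0185,0,0,0,0]]'
python3 -m pendant '[[0,-0.001,-0.005,0,0,0,0],[0,-0.002,-0.0105,0,0,0,0],[0,-0.0025,-0.0155,0,0,0,0],[0,-0.002,-0.0205,0,0,0,0]]') | tee -a log.txt
python3 rows.py 94 5 4 5 | cut -c20-
```

```text
time: 11.17
position: [0.5612, -0.079, 0.1907]
orientation: [-0.021, 1.0, 0.0, 0.0]
contact_force: [1.5, 5.9, -2.4]
finger_gap: 0.0229
time: 11.5
position: [0.5615, -0.0878, 0.1721]
orientation: [-0.021, 1.0, 0.0, 0.0]
contact_force: [0.9, 6.4, 2.8]
finger_gap: 0.0228
time: 11.83
position: [0.5617, -0.0898, 0.152]
orientation: [-0.021, 1.0, 0.0, 0.0]
contact_force: [0.3, 5.0, 3.9]
finger_gap: 0.0226
'[[-0.0000,0.0006,-0.0052,0,0,0,0],[-0.0001,0.0016,-0.0103,0,0,0,0],[-0.0001,0.0031,-0.0153,0,0,0,0],[-0.0002,0.0050,-0.0202,0,0,0,0]]'
'[[-0.0001,0.0023,-0.0047,0,0,0,0],[-0.0002,0.0051,-0.0091,0,0,0,0],[-0.0004,0.0082,-0.0134,0,0,0,0],[-0.0005,0.0117,-0.0173,0,0,0,0]]'
'[[-0.0002,0.0038,-0.0036,0,0,0,0],[-0.0004,0.0079,-0.0069,0,0,0,0],[-0.0006,0.0123,-0.0098,0,0,0,0],[-0.0008,0.0169,-0.0122,0,0,0,0]]'
'[[-0.0002,0.0048,-0.0021,0,0,0,0],[-0.0004,0.0098,-0.0037,0,0,0,0],[-0.0007,0.0149,-0.0050,0,0,0,0],[-0.0009,0.0200,-0.0057,0,0,0,0]]'
'[[-0.0002,0.0052,-0.0003,0,0,0,0],[-0.0005,0.0105,-0.0002,0,0,0,0],[-0.0007,0.0157,0.0004,0,0,0,0],[-0.0009,0.0208,0.0015,0,0,0,0]]'
```

```bash
(python3 -m pendant '[[0,0.0015,-0.005,0,0,0,0],[0,0.0025,-0.0105,0,0,0,0],[0,0.004,-0.0155,0,0,0,0],[0,0.006,-0.02,0,0,0,0]]'
python3 -m pendant '[[0,0.0025,-0.0045,0,0,0,0],[0,0.005,-0.009,0,0,0,0],[-0.0005,0.008,-0.0135,0,0,0,0],[-0.0005,0.0115,-0.0175,0,0,0,0]]'
python3 -m pendant '[[0,0.004,-0.0035,0,0,0,0],[-0.0005,0.008,-0.007,0,0,0,0],[-0.0005,0.0125,-0.01,0,0,0,0],[-0.001,0.017,-0.012,0,0,0,0]]'
python3 -m pendant '[[0,0.005,-0.002,0,0,0,0],[-0.0005,0.01,-0.0035,0,0,0,0],[-0.0005,0.015,-0.005,0,0,0,0],[-0.001,0.02,-0.0055,0,0,0,0]]'
python3 -m pendant '[[0,0.005,-0.0005,0,0,0,0],[-0.0005,0.0105,0,0,0,0,0],[-0.0005,0.0155,0.0005,0,0,0,0],[-0.001,0.021,0.0015,0,0,0,0]]') | tee -a log.txt
python3 rows.py 194 5 4 5 | cut -c20-
```

```text
time: 12.17
position: [0.5615, -0.0849, 0.1321]
orientation: [-0.021, 1.0, -0.0, 0.0]
contact_force: [-1.7, 0.8, 7.8]
finger_gap: 0.0231
time: 12.5
position: [0.5611, -0.0738, 0.115]
orientation: [-0.021, 1.0, -0.001, 0.0]
contact_force: [-2.3, 0.5, 11.7]
finger_gap: 0.023
time: 12.83
position: [0.5604, -0.0582, 0.1031]
orientation: [-0.02, 1.0, -0.001, 0.001]
contact_force: [-0.2, -6.6, 6.9]
finger_gap: 0.0233
time: 13.17
position: [0.5595, -0.0402, 0.0971]
orientation: [-0.019, 1.0, -0.003, 0.001]
contact_force: [3.9, -12.1, -7.1]
finger_gap: 0.0232
time: 13.5
position: [0.5575, -0.019, 0.0973]
orientation: [-0.019, 1.0, -0.003, -0.0]
contact_force: [5.7, -9.1, -14.9]
finger_gap: 0.0231
'[[-0.0002,0.0050,0.0015,0,0,0,0],[-0.0004,0.0099,0.0034,0,0,0,0],[-0.0007,0.0146,0.0057,0,0,0,0],[-0.0009,0.0190,0.0085,0,0,0,0]]'
'[[-0.0002,0.0042,0.0031,0,0,0,0],[-0.0004,0.0081,0.0066,0,0,0,0],[-0.0005,0.0117,0.0104,0,0,0,0],[-0.0007,0.0150,0.0145,0,0,0,0]]'
'[[-0.0001,0.0029,0.0044,0,0,0,0],[-0.0002,0.0054,0.0090,0,0,0,0],[-0.0003,0.0075,0.0138,0,0,0,0],[-0.0004,0.0091,0.0187,0,0,0,0]]'
'[[-0.0001,0.0012,0.0051,0,0,0,0],[-0.0001,0.0020,0.0103,0,0,0,0],[-0.0001,0.0023,0.0155,0,0,0,0],[-0.0001,0.0022,0.0207,0,0,0,0]]'
'[[0.0000,-0.0006,0.0052,0,0,0,0],[0.0001,-0.0016,0.0103,0,0,0,0],[0.0001,-0.0031,0.0153,0,0,0,0],[0.0002,-0.0050,0.0202,0,0,0,0]]'
```

```bash
cat > fit.py <<'E'
import re,numpy as np
from scipy.optimize import least_squares
t=open('log.txt').read()
P=np.array([eval(x) for x in re.findall(r'position: (\[.*\])',t)]);F=np.array([eval(x) for x in re.findall(r'force: (\[.*\])',t)])
yj=P[:,1]-.045*(P[:,0]-.56);z=P[:,2]
f=least_squares(lambda c:np.hypot(yj-c[0],z-c[1])-.06,[-.03,.155]).x
g=least_squares(lambda c:np.hypot(yj-c[0],z-c[1])-c[2],[-.03,.155,.06]).x
print("centre",f,"free r",g)
th=np.unwrap(np.arctan2(-(yj-f[0]),z-f[1]));rr=np.hypot(yj-f[0],z-f[1])
ft=-(F[:,1]*-np.cos(th)+F[:,2]*-np.sin(th)); fr=-F[:,1]*np.sin(th)+F[:,2]*np.cos(th)
A=np.c_[np.ones_like(th),np.sin(th),np.cos(th)]
for a,b,c,d in zip(th,rr,ft,fr):print("%.0f r%.4f ft%.1f fr%.1f"%(np.degrees(a),b,c,d))
if len(th)>4:
    w=least_squares(lambda p:A@p-ft,[7,0,0],loss='soft_l1').x
    print("fit",w,"amp",np.hypot(w[1],w[2]),"rms",np.std(A@w-ft))
    # slug torque: ft = d - S*sin(th+phi) (slug at rotor angle th+phi, 0=up): helps (reduces) when going down
    phi=np.arctan2(-w[2],-w[1]);print("slug offset from handle deg",np.degrees(phi),"-> handle angle for slug down",np.degrees(np.pi-phi))
E
python3 fit.py
```

```text
centre [-0.03004651  0.1561636 ] free r [-0.03019844  0.15606637  0.05985566]
55 r0.0600 ft1.4 fr-6.2
75 r0.0600 ft4.4 fr-5.4
94 r0.0600 ft3.5 fr-5.3
114 r0.0600 ft6.8 fr-3.9
133 r0.0601 ft8.2 fr-8.4
152 r0.0601 ft9.1 fr-3.0
170 r0.0599 ft10.7 fr9.0
191 r0.0599 ft11.7 fr12.9
fit [ 6.42749241 -2.2207317  -4.75705529] amp 5.249878501922943 rms 0.6778086487720884
slug offset from handle deg 64.97546593072843 -> handle angle for slug down 115.02453406927155
```

```bash
(python3 -m pendant '[[0,0.005,0.0005,0,0,0,0],[0,0.01,0.0015,0,0,0,0],[-0.0005,0.0145,0.0035,0,0,0,0],[-0.0005,0.019,0.0065,0,0,0,0]]'
python3 -m pendant '[[0,0.004,0.003,0,0,0,0],[-0.0005,0.008,0.0065,0,0,0,0],[-0.0005,0.0115,0.0105,0,0,0,0],[-0.0005,0.015,0.0145,0,0,0,0]]'
python3 -m pendant '[[0,0.003,0.0045,0,0,0,0],[0,0.0055,0.009,0,0,0,0],[-0.0005,0.0075,0.014,0,0,0,0],[-0.0005,0.009,0.0185,0,0,0,0]]') | tee -a log.txt
python3 fit.py
```

```text
time: 13.83
position: [0.5568, 0.0, 0.1041]
orientation: [-0.019, 1.0, -0.003, -0.001]
contact_force: [2.5, -8.7, -9.3]
finger_gap: 0.023
time: 14.17
position: [0.5562, 0.0167, 0.1183]
orientation: [-0.02, 1.0, -0.002, -0.001]
contact_force: [3.0, -6.2, -11.6]
finger_gap: 0.0231
time: 14.5
position: [0.5558, 0.0272, 0.1377]
orientation: [-0.021, 1.0, -0.001, -0.001]
contact_force: [2.6, -5.0, -11.2]
finger_gap: 0.0231
centre [-0.02994904  0.15608687] free r [-0.02987553  0.1562291   0.06013416]
55 r0.0601 ft1.4 fr-6.2
75 r0.0601 ft4.4 fr-5.4
94 r0.0601 ft3.6 fr-5.3
114 r0.0600 ft6.8 fr-3.9
133 r0.0601 ft8.2 fr-8.4
152 r0.0601 ft9.1 fr-3.0
170 r0.0599 ft10.7 fr9.1
191 r0.0598 ft11.7 fr13.0
210 r0.0601 ft12.2 fr3.7
231 r0.0602 ft12.9 fr2.5
252 r0.0602 ft12.2 fr-1.3
fit [ 7.48311859 -3.36798568 -3.96366183] amp 5.201340463068195 rms 0.6559751636216339
slug offset from handle deg 49.64492156010173 -> handle angle for slug down 130.35507843989828
```

```bash
(python3 -m pendant '[[0,0.001,0.005,0,0,0,0],[0,0.002,0.0105,0,0,0,0],[0,0.0025,0.0155,0,0,0,0],[0,0.002,0.0205,0,0,0,0]]'
python3 -m pendant '[[0,-0.0005,0.005,0,0,0,0],[0,-0.0015,0.0105,0,0,0,0],[0,-0.003,0.0155,0,0,0,0],[0,-0.005,0.02,0,0,0,0]]'
python3 -m pendant '[[0,-0.0025,0.0045,0,0,0,0],[0,-0.005,0.009,0,0,0,0],[0.0005,-0.008,0.0135,0,0,0,0],[0.0005,-0.0115,0.0175,0,0,0,0]]'
python3 -m pendant '[[0,-0.004,0.0035,0,0,0,0],[0.0005,-0.008,0.007,0,0,0,0],[0.0005,-0.0125,0.01,0,0,0,0],[0.001,-0.017,0.012,0,0,0,0]]') | tee -a log.txt
python3 fit.py | tail -8
```

```text
time: 14.83
position: [0.5557, 0.0301, 0.1589]
orientation: [-0.021, 1.0, -0.0, -0.001]
contact_force: [0.1, -3.2, -10.3]
finger_gap: 0.0234
time: 15.17
position: [0.5559, 0.0255, 0.1791]
orientation: [-0.021, 1.0, 0.0, -0.0]
contact_force: [-0.0, -2.1, -10.7]
finger_gap: 0.0232
time: 15.5
position: [0.5565, 0.0145, 0.1966]
orientation: [-0.022, 1.0, 0.0, -0.0]
contact_force: [-3.0, -1.1, -9.6]
finger_gap: 0.0232
time: 15.83
position: [0.5584, -0.0023, 0.2093]
orientation: [-0.022, 1.0, 0.001, 0.001]
contact_force: [-2.8, 5.0, -0.8]
finger_gap: 0.0232
231 r0.0601 ft12.9 fr2.5
252 r0.0602 ft12.2 fr-1.3
273 r0.0602 ft10.1 fr-3.7
292 r0.0601 ft9.1 fr-6.0
312 r0.0602 ft6.4 fr-7.3
333 r0.0599 ft4.8 fr1.6
fit [ 7.24533759 -3.25919415 -4.28626318] amp 5.384644702451631 rms 0.5993248367839488
slug offset from handle deg 52.751322230719836 -> handle angle for slug down 127.24867776928016
```

```bash
(python3 -m pendant '[[0,-0.005,0.002,0,0,0,0],[0.0005,-0.01,0.0035,0,0,0,0],[0.0005,-0.015,0.005,0,0,0,0],[0.001,-0.02,0.0055,0,0,0,0]]'
python3 -m pendant '[[0,-0.005,0,0,0,0,0],[0.0005,-0.0105,0,0,0,0,0],[0.0005,-0.0155,-0.0005,0,0,0,0],[0.001,-0.021,-0.0015,0,0,0,0]]'
python3 -m pendant '[[0,-0.005,-0.0015,0,0,0,0],[0.0005,-0.01,-0.0035,0,0,0,0],[0.0005,-0.0145,-0.0055,0,0,0,0],[0.001,-0.019,-0.0085,0,0,0,0]]'
python3 -m pendant '[[0,-0.004,-0.003,0,0,0,0],[0.0005,-0.008,-0.0065,0,0,0,0],[0.0005,-0.0115,-0.0105,0,0,0,0],[0.0005,-0.015,-0.0145,0,0,0,0]]') | tee -a log.txt
python3 fit.py | tail -7
```

```text
time: 16.17
position: [0.5603, -0.0227, 0.2155]
orientation: [-0.022, 1.0, 0.001, 0.002]
contact_force: [-3.0, 4.6, 8.1]
finger_gap: 0.0231
time: 16.5
position: [0.5616, -0.0448, 0.2141]
orientation: [-0.021, 1.0, -0.0, 0.002]
contact_force: [-1.1, 1.1, 4.6]
finger_gap: 0.023
time: 16.83
position: [0.5623, -0.0645, 0.2049]
orientation: [-0.021, 1.0, -0.001, 0.002]
contact_force: [0.9, -0.4, 5.4]
finger_gap: 0.0232
time: 17.17
position: [0.5628, -0.0793, 0.1898]
orientation: [-0.021, 1.0, -0.001, 0.002]
contact_force: [3.4, -1.0, 3.6]
finger_gap: 0.0231
333 r0.0600 ft4.8 fr1.6
353 r0.0599 ft3.6 fr8.6
375 r0.0599 ft2.2 fr4.2
395 r0.0599 ft2.8 fr4.6
416 r0.0600 ft2.4 fr2.9
fit [ 7.32868322 -3.1585073  -4.17506041] amp 5.2351979678614855 rms 0.5615253340836748
slug offset from handle deg 52.891847875570015 -> handle angle for slug down 127.10815212442999
```

```bash
(python3 -m pendant '[[0,-0.003,-0.0045,0,0,0,0],[0,-0.0055,-0.009,0,0,0,0],[0.0005,-0.0075,-0.014,0,0,0,0],[0.0005,-0.009,-0.0185,0,0,0,0]]'
python3 -m pendant '[[0,-0.001,-0.005,0,0,0,0],[0,-0.002,-0.0105,0,0,0,0],[0,-0.0025,-0.0155,0,0,0,0],[0,-0.002,-0.0205,0,0,0,0]]'
python3 -m pendant '[[0,0.0005,-0.005,0,0,0,0],[0,0.0015,-0.0105,0,0,0,0],[0,0.003,-0.0155,0,0,0,0],[0,0.005,-0.02,0,0,0,0]]') | tee -a log.txt
python3 fit.py | tail -5
```

```text
time: 17.5
position: [0.5621, -0.088, 0.1703]
orientation: [-0.021, 1.0, -0.0, 0.0]
contact_force: [3.7, -5.0, 3.6]
finger_gap: 0.0232
time: 17.83
position: [0.5619, -0.0894, 0.1497]
orientation: [-0.021, 1.0, -0.0, 0.0]
contact_force: [4.0, -3.4, 4.8]
finger_gap: 0.0235
time: 18.17
position: [0.5617, -0.0837, 0.1296]
orientation: [-0.021, 1.0, 0.0, -0.0]
contact_force: [1.5, -3.0, 5.9]
finger_gap: 0.0236
436 r0.0600 ft2.3 fr5.7
456 r0.0600 ft5.1 fr2.9
476 r0.0601 ft6.6 fr0.1
fit [ 7.33027336 -3.15819106 -4.21783607] amp 5.269185122146203 rms 0.5733805048226697
slug offset from handle deg 53.17521527378798 -> handle angle for slug down 126.82478472621202
```

```bash
python3 -m pendant '[[0,0.001,-0.002,0,0,0,0],[0,0.0025,-0.0045,0,0,0,0],[0,0.004,-0.007,0,0,0,0],[0,0.006,-0.0095,0,0,0,0],[0,0.006,-0.0095,0,0,0,0],[0,0.006,-0.0095,0,0,0,0],[0,0.006,-0.0095,0,0,0,0],[0,0.006,-0.0095,0,0,0,0]]'
python3 - <<'E'
from h import *
for _ in range(4): t=optics.camera("top")
im=optics.camera("side");s=telemetry.state();p=s["position"]
print(p,s["contact_force"],s["joint_vel"],s["finger_gap"],np.degrees(np.arctan2(-(p[1]+.03),p[2]-.156)))
o=np.hstack([im,t])[:,:];o=cv2.resize(o,(800,300));cv2.imwrite("pics/f.png",o[:,:,::-1])
E
```

```text
time: 18.83
position: [0.5613, -0.0778, 0.1202]
orientation: [-0.021, 1.0, 0.0, -0.001]
contact_force: [3.1, -3.9, -5.6]
finger_gap: 0.0234
[ 0.56133654 -0.07781489  0.12022184] [ 2.60730262 -2.39628202 -8.79718759] [-9.48745031e-04  6.89645543e-04 -8.72581496e-05 -2.55909624e-03
  1.36895703e-03  3.33274001e-06 -1.03276517e-04] 0.023413065044968345 126.80618173579373
```

View pics/f.png

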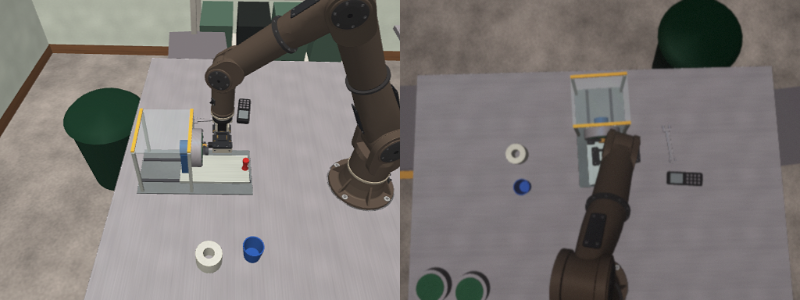

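The final view shows the hand on the handle, with the post at the front end of the base and the bystanders in place. Before handing in, I check that the carriage stayed at its stop.

Run:
```python
from h import *
im=optics.camera("side")[:,:,::-1];old=cv2.imread("pics/side3.png")
for i in(old,im):
    i=i.astype(int);m=(i[:,:,2]>130)&(i[:,:,1]<60)&(i[:,:,0]<60);v,u=np.nonzero(m);print(len(u),u.mean(),v.mean(),u.min(),u.max())
s=telemetry.state();print(s["time"],s["position"],s["contact_force"])
```

```text
54 313.5925925925926 208.55555555555554 310 317
57 313.4736842105263 208.7017543859649 310 317
19.1333 [ 0.56133635 -0.0778097   0.12022709] [ 2.71731375 -2.98512162 -9.56344872]
```

```bash
python3 -c "
from plant import r
print(r.sign_off())"
```

```text
the job is handed in; nothing more can be done
None
```

The job is handed in at about 19 s of the 72 s allowed. The gripper is still holding the crank handle, at rest, and by my force fit the heavy side points straight down.

- **Carriage:** I pulled it out by the red post, about 0.12 m, until the front stop pushed back with 20–27 N. The side picture puts the post in the same place before and after cranking, so the carriage stayed out.
- **Crank:** I turned the rotor clockwise (seen from the robot) from about 34° to 487°, roughly 1.25 turns. I went past one turn because the heavy side's down position came after it.
- **Heavy side:** The forces at the handle fit 7.3 N of steady drag plus a 5.3 N slug effect, both matching the stated values, with about 0.6 N of scatter. The slug sits about 53° clockwise of the handle, so it points down with the handle at about 127°. The rotor stopped at 126.8°.
- **Last checks:** The arm was still, and the handle was gripped with a 23.4 mm opening. The bystanders looked undisturbed in the final picture.
- **Not checked:** I did not make a second pass in the opposite direction to confirm the heavy angle. I estimate the error at about 5°. A small steady force (about 10 N) remained on the tool at hand-in.

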